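# Clamp a pipe union with the swing strap and cam lever

### The arm

A 7-joint arm with a two-finger parallel gripper is mounted at the origin on the work surface. World frame = base frame: x ahead of the robot, y to its left, z up, the work surface at z = 0. Lengths are in mm, angles in rad, forces in N, time in s.
With the tool pointing down it reaches from about 400 to 875 mm from the base axis. Payload 4.4 kg.
Tool frame: the origin (TCP) lies on the mounting face of the last link; the fingertips stand 173 mm ahead of it and the grasp point (between the pads) lies 155 mm ahead of it; z points along the fingers, y is the line along which they close (so a half turn about z gives the same grasp; the last joint's range is limited). The gripper opens to 85 mm and grips with 20 to 120 N. Pads are 22 mm wide; open, the fingers measure 114 mm over their backs; the gripper's body (76 mm by 85 mm) begins 54 mm behind the grasp point. The pads swing forward as they close: fully open they stand 13 mm farther back than shut.
Start: joints at [-1.235, 0.628, 0.038, 1.517, -0.027, 0.996, -0.02], TCP at [254.182, 598.253, 404.713] pointing down, gripper open.
Joint ranges: [-3.06, 3.06], [-0.37, 2.12], [-1.25, 1.32], [0.18, 2.47], [-1.1, 4.24], [0.23, 1.98], [-2.94, 2.94]. Speed limits (rad/s): [2.57, 2.57, 3.14, 3.14, 3.14, 3.14, 3.14].

### API

Orientations are given as [roll, pitch, yaw] about the fixed x, y, z axes, in that order (R = Rz(yaw) Ry(pitch) Rx(roll)).
In Python, from cell import * gives the robot as it stands. The module is installed in compiled form; this text tells all that it offers.
- The arm moves only by the tool jog_arm, never from a script. Its argument "steps" is a list of rows, each a list of 7 numbers: the opening, from -1 (shut) to 1 (fully open), so that 0 is half open, then the shift along the tool's x, y, z as a fraction of full scale, then the turn, a rotation vector about the tool's x, y, z as a fraction of full scale. A call has 1 to 10 rows; each row shifts and turns the commanded pose from where the row before left it, along the tool's axes as they then stand; what a row does not reach is not made up. Full scale, the value 1, is 500 mm for a shift and 2 rad for a turn. A row lasts 1/8 s, in which the tool goes at most 62.5 mm and 10.7 degrees, less where a joint would pass 70% of its speed; a pose out of reach is approached as far as the arm can. A call with a number of a shift or a turn outside -1 to 1 is refused whole. A call with a gripper value outside its range is refused whole. The fingers move at their own pace and stop on an object; the grip force is fixed at half the most. Time passes only in rows, so rows that do not move let the fingers close. It gives the time, the measured TCP pose, the force, the opening and the grip force at its end, in the units of the state.
- read_state(): the state, without advancing time (a new reading comes with each control period).
- get_image(name): name is "scene" or "top" or "wrist"; returns a dict with "pixels" (420x560x3 uint8, red, green, blue), "depth" (420x560 float32, mm along the optical axis (not along the pixel's ray), 0 where there is no reading), "vertical_fov" (degrees; the focal length in pixels is half the picture's height over the tangent of half this angle, whatever the lens; pixels are square), "cx", "cy" (the principal point, pixels), "k1" (the pictures are not rectified: a ray, as slopes to the right and down, at radius r is drawn at 1 + k1 r^2 times it, then the intrinsics apply), "R" (3x3) and "t" (3): a world point X has camera coordinates R X + t. Camera axes: x right, y down, z forward; pixel columns grow to the right and rows downward; lengths in mm; the calibration is good to about 2 mm. A picture is of the moment at which its call begins.
- finish_job(): hands the job in; it is judged then, once.
The state is a dict: "clock": time; "qpos": joint angles; "qd": joint speeds; "tau": joint torques, N m; "eef_pos": TCP position; "tool_rot": TCP orientation; "force": force on the tool from outside, world axes, zero at the start; "torque": the same for the moment, N m; "width": finger opening in mm; "gripper_force": force on a finger pad.
Only numpy, scipy, OpenCV 4.12 (cv2) and the standard library are available. Lean on these libraries where they do the work, as an engineer would, in place of code of your own. Each camera call takes 0.05 s, during which the arm holds its last target. There are 200 camera calls.

### The job

Clamp the zinc-plated union in its cradle: with the outside of a finger push the clamp strap round over the union until it is fully home against its stop pin, and only then push the cam lever all the way down, so that the rubber pad bears on the union. Do it all by pushing: do not lift the union or shove it out of its cradle, leave the tee, the cap and the weight where they are, and finish with the hand clear of everything.

Things in the scene. Friction and masses are not known exactly. Their poses are not given: they have to be found in the camera images.
- clamp: Fixed swing clamp. Grey base plate 120 (x) x 190 (y) x 12 mm; origin at the centre of its underside on the bench, z up. Round steel post (dia 32) at x 0, y +50. Cradle at y -50: two notched steel cheeks at x -26 and +26, 14 thick, 48 wide, tops 47 above the bench. Stop pin (dia 10, top at 88) at x -18.5, y -8. Beyond the pin and post nothing but strap, lever and pad is higher than the union.
- strap (a joint): Angle of the clamp strap about the vertical post axis, rad. 0 = home over the union, pointing along the clamp's -y, at a hard stop (the pin). Grows counter-clockwise from above: at 1.57 it points along the clamp's +x. Starts 1.1 to 1.75, limit 1.9. Steel bar 26 mm wide, 120 long from the axis, underside 75 and top 91 above the bench. Stiff, stays where left; about 2 N at 75 mm out moves it.
- post_axis (a point): Point on the vertical post axis at mid-thickness of the strap, 83 above the bench. Axes as the clamp's.
- strap_end (a point): Middle of the end of the strap, 120 from the post axis, 83 above the bench; turns with the strap, whose own -y axis points from the post to this end.
- cam_lever (a joint): Cam lever angle, rad. It is carried on the strap and points from the post away from the strap's free end. Level pivot on the post axis, 107 mm above the bench. 0 = 1.1 rad above level (63 deg), 1.05 = fully down (hard stop, 0.05 above level); starts 0 to 0.25. Stiff, stays where left; 3 to 6 N near its end pushes it. It drives the rubber pad 6 mm down, in proportion.
- lever_end (a point): End of the cam lever on its centre line, 90 mm from its pivot; the outer 40 is a round black grip, dia 16, the rest a steel bar 14 wide, 8 thick.
- pad: Rubber pad (dia 22 mm, 8 thick) under the strap, 100 from the post axis, on a spindle (dia 9) that stands up through the strap to 107 above the bench. Origin at the centre of the pad's underside: 65 above the bench with the lever at 0, so 5 clear of the union; with the strap home and the lever down it bears on the union.
- union: Zinc-plated straight union, loose, 72 long: threaded ends of diameter 26 and a hexagon 34 across flats, 34 long, in the middle. It lies along the clamp's x in the cradle, hexagon between the cheeks. Origin at its centre, 43 above the bench; x along its length; its top is 60 above the bench.
- tee: Bystander: chromed steel tee, 80 long, one branch reaching 40 from the axis to +y, 36 high; origin at its underside, x along the run.
- cap: Bystander: black plastic coupler cap, diameter 52, 28 high; origin at the centre of its underside.
- weight: Bystander: yellow cast-iron weight, diameter 66, 74 high with its knob; origin at the centre of its underside.
Mind the look-alikes: they are no part of the job. What is shaped like the union but pink is not meant.

How it is judged (in metres and radians):
On the way, in this order (a step that is already met when the one before it is completed fails the run):
1. the strap is home over the union while the cam lever is still up (value of joint strap below 0.08 rad and value of joint cam_lever below 0.6 rad), for 0.2 s.
2. the cam lever is pushed down with the strap home (value of joint strap below 0.08 rad and value of joint cam_lever above 0.95 rad), for 0.2 s.
At the end, for the whole second after the job is handed in: Strap within 0.08 rad of its stop, cam lever past 0.95 rad (of 1.05), the rubber pad pressing on the union with more than 1 N, the union at rest in its cradle (within 8 mm of its start), and tee, cap and weight within 20 mm of where they started (all of step 2 and contact force between pad and union above 1 N and z of union in the frame of clamp between 0.038 and 0.049 m and distance of union from where it was at the start of the episode below 0.008 m and linear speed of union below 0.02 m/s and distance of each of tee, cap, weight from where it was at the start of the episode below 0.02 m); the robot touches nothing.
It fails at once if the union is lifted or shoved out of its cradle (distance of union from where it was at the start of the episode above 0.012 m).
It fails at once if the tee, cap or weight is moved (distance of any of tee, cap, weight from where it was at the start of the episode above 0.02 m).
It also fails if it takes over 58 s, if anything falls off the work surface, if the arm or the gripper's body presses on something with over 40 N, if the wrist force passes 120 N, or if a joint passes its speed limit or range.

## Working session

There is one attempt and no reset: what is moved stays moved. The work goes in short steps, Python scripts to look and compute and a tool call to move; the robot and the scene stay as the last step left them, time stands still between calls to the robot, and variables do not carry over. Pictures are saved under pics/ and viewed, at most 10 in all, crops included, and the job is handed in when it is done.

Besides the shell and the picture viewer there is one more tool, called after "Call:" as name(argument=value, ...) on one line, values as JSON. jog_arm: Moves the arm, as the interface text tells. Shift numbers are shares of 500 mm and turn numbers shares of 2 rad, none past 1 either way. Its arguments: {"type":"object","properties":{"steps":{"type":"array"}},"required":["steps"]}

```bash
mkdir -p pics; cat > h.py <<'E'
from cell import *
import numpy as np, cv2
def K(im):
    h=im["pixels"].shape[0]; f=h/2/np.tan(np.radians(im["vertical_fov"]/2)); return f
def ray(im,u,v):
    f=K(im); d=np.array([(u-im["cx"])/f,(v-im["cy"])/f]); p=d.copy()
    for _ in range(20): p=d/(1+im["k1"]*(p@p))
    return p
def onplane(im,u,v,z):
    R=np.array(im["R"]);t=np.array(im["t"]);c=-R.T@t;d=R.T@np.array([*ray(im,u,v),1]);return c+d*(z-c[2])/d[2]
def bydepth(im,u,v):
    R=np.array(im["R"]);t=np.array(im["t"]);D=im["depth"][int(round(v)),int(round(u))];return R.T@(np.array([*ray(im,u,v),1])*D-t)
def proj(im,X):
    c=np.array(im["R"])@np.array(X)+np.array(im["t"]);p=c[:2]/c[2];p=p*(1+im["k1"]*(p@p));return p*K(im)+[im["cx"],im["cy"]]
def save(im,n): cv2.imwrite("pics/"+n,im["pixels"][:,:,::-1])
E
python3 - <<'E'
from h import *
import pickle
print(read_state())
for n in("scene","top"):
    im=get_image(n);save(im,n+"0.png");pickle.dump(im,open(n+".pkl","wb"));print(n,im["vertical_fov"],im["k1"],-np.array(im["R"]).T@im["t"])
E
```

```text
{'clock': 0.0, 'qpos': array([-1.23477955,  0.62935839,  0.03842635,  1.51836388, -0.02696831,
        0.9962686 , -0.01999152]), 'qd': array([ 6.94995147e-04, -2.27661637e-04,  1.03610731e-03,  8.80997062e-05,
       -9.80467614e-04,  8.31463391e-04,  5.17220529e-04]), 'tau': array([-1.33808257e-04, -5.63406551e+01,  1.22605138e+00, -1.93443364e+01,
        1.09112533e-02,  1.07231058e-02, -1.12477758e-05]), 'eef_pos': array([254.06306976, 597.97797933, 403.78185496]), 'tool_rot': array([-3.13971254e+00,  4.26011052e-05,  2.73981435e+00]), 'force': array([-0.36606298, -0.41836805,  0.06166042]), 'torque': array([0.04728015, 0.05079365, 0.03020876]), 'gripper_force': 0.0, 'width': 85.43035770955602}
scene 48.39367065677448 0.053894641934485454 [886.45408301 684.62905838 773.11349764]
top 57.253054776933354 -0.11057301788266058 [ 470.903875      7.59169054 1024.3268229 ]
```

```bash
ls pics
```

```text
scene0.png
top0.png
```

View pics/scene0.png

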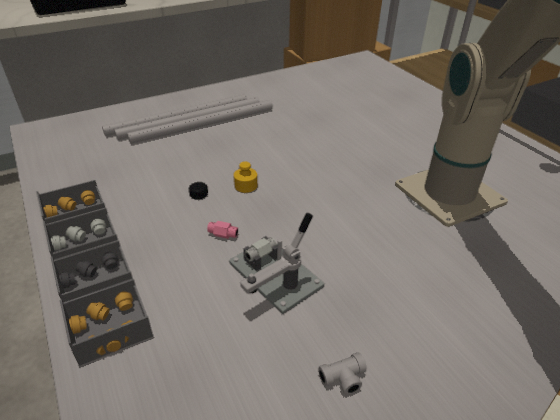

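View pics/top0.png

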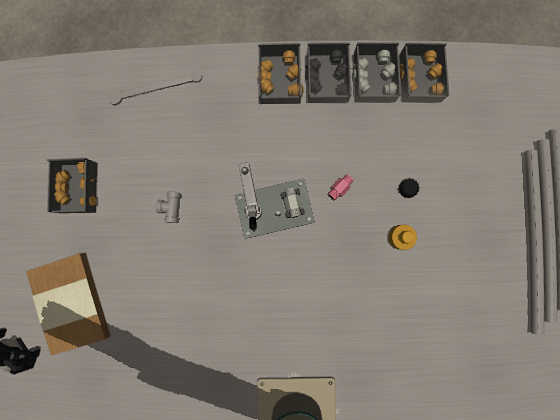

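The scene shows the clamp near (275,265), with the union at (262,250) and the tee at (345,372). In the top view the plate centre is about (275,208), the post (252,211), the strap end (245,168), the lever grip (253,224), the union (292,203) and the pin (277,213).

Candidates for the union (top view pixels):
- The zinc union in the cradle, (292,203).
- The pink look-alike, (341,187).
- Fittings in the bins, (278,72), (378,72) and others.

I choose the one in the cradle and will check it in a close crop.

```bash
python3 - <<'E'
from h import *
import pickle
t=pickle.load(open("top.pkl","rb"));s=pickle.load(open("scene.pkl","rb"))
a=cv2.resize(t["pixels"][150:245,225:325],None,fx=6,fy=6,interpolation=cv2.INTER_CUBIC)
cv2.imwrite("pics/topc.png",a[:,:,::-1])
b=cv2.resize(s["pixels"][205:315,220:330],None,fx=5.4,fy=5.4,interpolation=cv2.INTER_CUBIC)
cv2.imwrite("pics/scenec.png",b[:,:,::-1])
for n,p in dict(post=(252,211),end=(245,166),grip=(253,226),union=(292,203)).items(): print(n,bydepth(t,*p).round(0))
for n,p in dict(tee=(170,207),cap=(408,188),weight=(404,237),pink=(341,187)).items(): print(n,bydepth(t,*p).round(0))
E
```

```text
post [535.  97. 127.]
end [649. 117.  91.]
grip [498.  89. 186.]
union [558.   3.  59.]
tee [556. 323.  31.]
cap [ 596. -303.   28.]
weight [ 468. -275.   72.]
pink [ 600. -125.   35.]
```

View pics/topc.png

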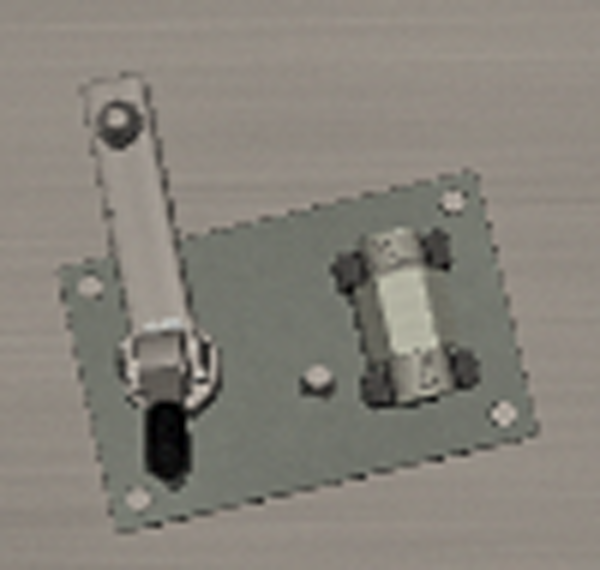

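View pics/scenec.png

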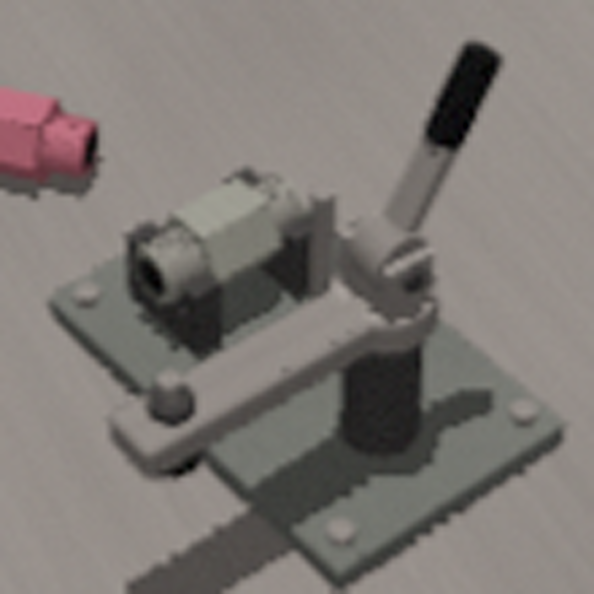

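The crops show the plate corners at crop pixels (60,268), (475,172), (540,432) and (120,530). The strap end middle is at (112,82), the zinc union in the cradle at (408,315), the pin at (318,380), and the lever grip tip at (168,480).

```bash
python3 - <<'E'
from h import *
import pickle
t=pickle.load(open("top.pkl","rb"));s=pickle.load(open("scene.pkl","rb"))
q=lambda x,y:((x-2.5)/6+225,(y-2.5)/6+150)
c=[onplane(t,*q(*p),12)[:2] for p in [(60,268),(475,172),(540,432),(120,530)]]
C=np.mean(c,0);print("corners",np.round(c),"C",C.round(1),[round(float(np.linalg.norm(c[i]-c[i-1]))) for i in range(4)])
y=(c[0]+c[3]-c[1]-c[2]);th=np.arctan2(-y[0],y[1]);print("yaw",th)
R=np.array([[np.cos(th),-np.sin(th)],[np.sin(th),np.cos(th)]])
P=C+R@[0,50];print("post",P,"pin",C+R@[-18.5,-8],"union",C+R@[0,-50], "union meas",onplane(t,*q(408,315),60), "pin meas",onplane(t,*q(318,378),88))
E=onplane(t,*q(112,82),91);d=E[:2]-P;print("end",E,np.linalg.norm(d));a=R.T@d;print("strap",np.arctan2(a[0],-a[1]))
# scene view
s2=lambda x,y:((x-2.2)/5.4+220,(y-2.2)/5.4+205)
print("scene end",onplane(s,*s2(130,440),91),bydepth(s,*s2(150,440)))
# lever end: two view triangulation
A=[];b=[]
for im,p in((t,q(168,478)),(s,s2(482,50))):
    Rm=np.array(im["R"]);cc=-Rm.T@im["t"];v=Rm.T@[*ray(im,*p),1];v/=np.linalg.norm(v);M=np.eye(3)-np.outer(v,v);A.append(M);b.append(M@cc)
L=np.linalg.solve(sum(A),sum(b));print("lever end",L,"r",np.linalg.norm(L[:2]-P),"elev",np.arctan2(L[2]-107,np.linalg.norm(L[:2]-P)))
E
```

```text
corners [[589. 154.]
 [628. -30.]
 [513. -56.]
 [472. 129.]] C [550.4  49.2] [119, 188, 118, 189]
yaw 0.212488493846447
post [539.85183408  98.08494273] pin [533.99971347  37.48789095] union [5.60941142e+02 3.34029150e-01] union meas [560.58679607   1.06200245  60.        ] pin meas [532.87409118  38.25623474  88.        ]
end [655.76009007 121.04913141  91.        ] 118.16123631849767
strap 1.5538987429519406
scene end [659.59230687 122.52809281  91.        ] [653.55408618 126.52636283  91.90471192]
lever end [494.31006166  88.30009855 183.4625495 ] r 46.58107138380912 elev 1.0236387458462726
```

Call:
jog_arm(steps=[[-1,-0.099,-0.052,0,0,0,0],[-1,-0.099,-0.052,0,0,0,0],[-1,-0.099,-0.052,0,0,0,0],[-1,-0.099,-0.052,0,0,0,0],[-1,-0.099,-0.052,0,0,0,0],[-1,-0.099,-0.052,0,0,0,0],[-1,-0.099,-0.052,0,0,0,0],[-1,-0.099,-0.052,0,0,0,0],[-1,-0.099,-0.052,0,0,0,0],[-1,-0.099,-0.052,0,0,0,0]])

```text
clock: 1.35
eef_pos: [608.9, 163.9, 404.3]
tool_rot: [-3.141, -0.001, 2.74]
force: [0.8, -0.4, -0.8]
width: -0.4
gripper_force: 0.0
```

Call:
jog_arm(steps=[[-1,0,0,0,0,0,0.081],[-1,0,0,0,0,0,0.081],[-1,0,0,0,0,0,0.081],[-1,0,0,0,0,0,0.081],[-1,0,0,0,0,0,0.081],[-1,0,0,0,0,0,0.081],[-1,0,0,0,0,0,0]])

```text
clock: 2.22
eef_pos: [607.9, 165.6, 404.2]
tool_rot: [-3.141, 0.001, 1.77]
force: [0.3, -0.3, -0.8]
width: 0.0
gripper_force: 0.0
```

Call:
jog_arm(steps=[[-1,0,0,0.1,0,0,0],[-1,0,0,0.1,0,0,0],[-1,0,0,0,0,0,0]])

```text
clock: 2.6
eef_pos: [606.2, 165.2, 301.0]
tool_rot: [-3.133, 0.0, 1.77]
force: [0.0, -0.4, 0.6]
width: 0.2
gripper_force: 0.0
```

```bash
python3 - <<'E'
from h import *
import pickle
im=get_image("wrist");pickle.dump(im,open("w1.pkl","wb"));save(im,"w1.png");print(read_state()["eef_pos"])
for n,p in dict(post=(539.9,98.1,91),end=(656.5,121.2,91),pin=(534,37.5,88),union=(561,.3,60)).items(): print(n,proj(im,p).round())
E
```

```text
[607.68966244 165.20467519 303.78198432]
post [176. 307.]
end [338. 308.]
pin [164. 364.]
union [201. 374.]
```

View pics/w1.png

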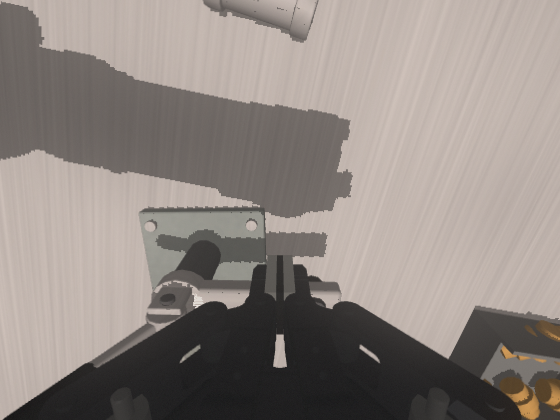

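The strap end is at (338,295) and the post hub at (172,300), within a few mm of prediction. The fingers stand beside the strap, so I'm descending there.

Call:
jog_arm(steps=[[-1,0,0,0.058,0,0,0],[-1,0,0,0.058,0,0,0],[-1,0,0,0,0,0,0]])

```text
clock: 3.02
eef_pos: [608.3, 165.4, 247.3]
tool_rot: [-3.141, -0.0, 1.769]
force: [0.4, -0.8, 0.7]
width: -0.1
gripper_force: 0.0
```

Call:
jog_arm(steps=[[-1,-0.026,0,0,0,0,0],[-1,-0.026,0,0,0,0,0],[-1,-0.0162,0.0044,0,0,0,0.05],[-1,-0.0162,0.0044,0,0,0,0.05],[-1,-0.0162,0.0044,0,0,0,0.05],[-1,-0.0162,0.0044,0,0,0,0.05],[-1,-0.0162,0.0044,0,0,0,0.05],[-1,0,0,0,0,0,0]])

```text
clock: 4.03
eef_pos: [624.5, 98.1, 247.8]
tool_rot: [3.14, 0.0, 1.267]
force: [0.2, -0.4, 0.5]
width: -0.0
gripper_force: 0.0
```

```bash
cat > rel.py <<'E'
from h import *
s=read_state();y=s["tool_rot"][2];n=np.array([np.cos(y),np.sin(y)]);u=np.array([np.sin(y),-np.cos(y)]);d=s["eef_pos"][:2]-[539.9,98.1]
print("t",s["clock"],"z",s["eef_pos"][2],"rad",d@u,"perp",d@n,"strap if aligned",y-0.2125,"F",s["force"].round(1))
E
python3 rel.py; python3 - <<'E'
from h import *
im=get_image("top");a=cv2.resize(im["pixels"][130:250,200:340],None,fx=4,fy=4,interpolation=cv2.INTER_CUBIC);cv2.imwrite("pics/t2.png",a[:,:,::-1])
E
```

```text
t 4.025 z 247.84965975734818 rad 80.68394744975738 perp 25.307185256255313 strap if aligned 1.054432692801855 F [ 0.2 -0.4  0.5]
```

View pics/t2.png

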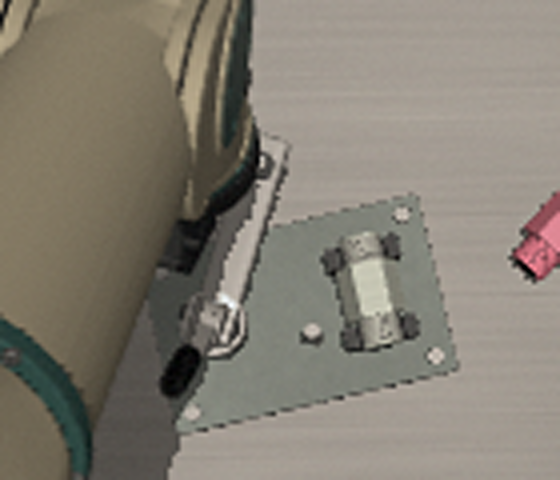

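The strap has turned with the finger: its end is at (278,148), an angle of about 1.03 rad. The union and the plate are untouched.

Call:
jog_arm(steps=[[-1,-0.0162,0.0044,0,0,0,0.05],[-1,-0.0162,0.0044,0,0,0,0.05],[-1,-0.0162,0.0044,0,0,0,0.05],[-1,-0.0162,0.0044,0,0,0,0.05],[-1,-0.0162,0.0044,0,0,0,0.05],[-1,-0.0162,0.0044,0,0,0,0.05],[-1,-0.0162,0.0044,0,0,0,0.05],[-1,-0.0162,0.0044,0,0,0,0.05],[-1,-0.0162,0.0044,0,0,0,0.05],[-1,0,0,0,0,0,0]])

```text
clock: 5.32
eef_pos: [592.9, 33.3, 247.1]
tool_rot: [3.141, -0.0, 0.37]
force: [-0.2, -0.1, 0.2]
width: -0.2
gripper_force: 0.0
```

```bash
python3 rel.py
```

```text
t 5.325 z 247.11065659474087 rad 79.60434950169412 perp 26.029098720784305 strap if aligned 0.15719549841944228 F [-0.2 -0.1  0.2]
```

Call:
jog_arm(steps=[[-1,-0.0162,0.0044,0,0,0,0.05],[-1,-0.0086,0.0024,0,0,0,0.028],[-1,0,0,0,0,0,0],[-1,0,0,0,0,0,0]])

```text
clock: 5.82
eef_pos: [582.4, 26.3, 246.6]
tool_rot: [3.142, 0.0, 0.213]
force: [-0.3, 0.4, 0.8]
width: -0.3
gripper_force: 0.1
```

```bash
python3 rel.py
```

```text
t 5.825 z 246.61854153293285 rad 79.14881468467065 perp 26.28639939858803 strap if aligned 0.0009170965831958588 F [-0.3  0.4  0.8]
```

Call:
jog_arm(steps=[[-1,-0.003,0,0,0,0,0],[-1,-0.003,0,0,0,0,0],[-1,0,0,0,0,0,0],[-1,0,0,0,0,0,0]])

```text
clock: 6.32
eef_pos: [580.8, 26.1, 246.8]
tool_rot: [3.14, -0.004, 0.213]
force: [5.4, 0.7, -4.3]
width: -0.1
gripper_force: 2.8
```

```bash
python3 rel.py
```

```text
t 6.325 z 246.81052391167768 rad 79.02865148241641 perp 24.805713631166856 strap if aligned 0.00015896135528539745 F [ 5.4  0.7 -4.3]
```

Call:
jog_arm(steps=[[-1,-0.005,0,0,0,0,0],[-1,-0.005,0,0,0,0,0],[-1,0,0,0,0,0,0],[-1,0,0,0,0,0,0]])

```text
clock: 6.82
eef_pos: [579.2, 26.1, 247.4]
tool_rot: [3.138, -0.012, 0.214]
force: [15.1, 2.1, -10.4]
width: -0.2
gripper_force: 7.6
```

```bash
python3 rel.py;  python3 - <<'E'
from h import *
im=get_image("top");a=cv2.resize(im["pixels"][130:250,200:340],None,fx=4,fy=4,interpolation=cv2.INTER_CUBIC);cv2.imwrite("pics/t3.png",a[:,:,::-1])
E
```

```text
t 6.825 z 247.3674173007775 rad 78.68731926301027 perp 23.184746855963716 strap if aligned 0.001159722481572173 F [ 15.1   2.1 -10.4]
```

Force climbs steadily while the fingertip barely advances, so the strap is on its stop. I'm backing off and rising.

Call:
jog_arm(steps=[[-1,0.03,0,0,0,0,0],[-1,0.04,0,0,0,0,0],[-1,0,0,-0.1,0,0,0],[-1,0,0,-0.1,0,0,0],[-1,0.1,0,0,0,0,0],[-1,0.1,0,0,0,0,0],[-1,0,0,0,0,0,0]])

```text
clock: 7.75
eef_pos: [708.3, 54.3, 345.7]
tool_rot: [3.141, -0.0, 0.215]
force: [-0.8, -1.2, 0.2]
width: -0.0
gripper_force: 0.0
```

```bash
python3 rel.py;  python3 - <<'E'
from h import *
t=get_image("top");s=get_image("scene")
a=cv2.resize(t["pixels"][150:245,225:325],None,fx=4,fy=4,interpolation=cv2.INTER_CUBIC)
b=cv2.resize(s["pixels"][205:300,220:320],None,fx=4,fy=4,interpolation=cv2.INTER_CUBIC)
cv2.imwrite("pics/t4.png",np.hstack([a,b])[:,:,::-1])
E
```

```text
t 7.75 z 345.66150488564193 rad 78.73863364458592 perp 155.20141619521542 strap if aligned 0.0026752610427975 F [-0.8 -1.2  0.2]
```

View pics/t4.png

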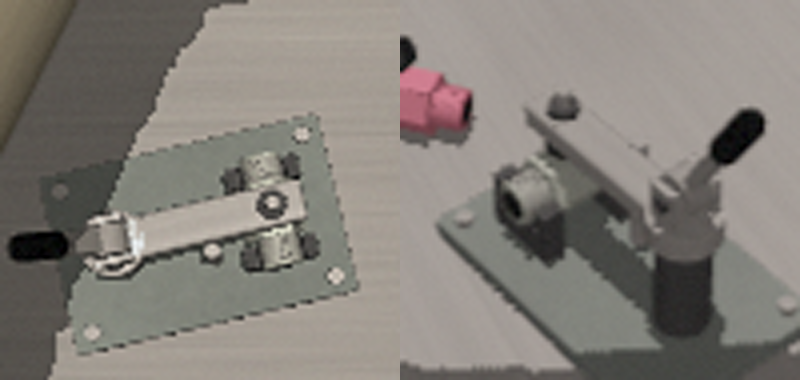

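The strap lies home over the union against the pin (213,250 in the crop), with the pad spindle above the union. The lever is still up, its grip end at (10,246). Next I place the fingertip on the inner side of the lever.

Call:
jog_arm(steps=[[-1,0,0,-0.1,0,0,0],[-1,-0.06,-0.04,0,0,0,0],[-1,-0.08,-0.04,0,0,0,0],[-1,-0.08,-0.04,0,0,0,0],[-1,-0.09,-0.053,0,0,0,0],[-1,0,0,0.084,0,0,0],[-1,0,0,0,0,0,0]])

```text
clock: 8.72
eef_pos: [534.1, 105.1, 353.1]
tool_rot: [-3.14, 0.006, 0.212]
force: [0.6, -0.7, 0.0]
width: -0.1
gripper_force: 0.0
```

```bash
python3 rel.py;python3 - <<'E'
from h import *
s=get_image("scene")
b=cv2.resize(s["pixels"][130:310,190:370],None,fx=3.3,fy=3.3,interpolation=cv2.INTER_CUBIC)
cv2.imwrite("pics/s5.png",b[:,:,::-1])
E
```

```text
t 8.725 z 353.14752110206985 rad -8.058992399132412 perp -4.1584656824822925 strap if aligned -0.0009682946134118298 F [ 0.6 -0.7  0. ]
```

View pics/s5.png

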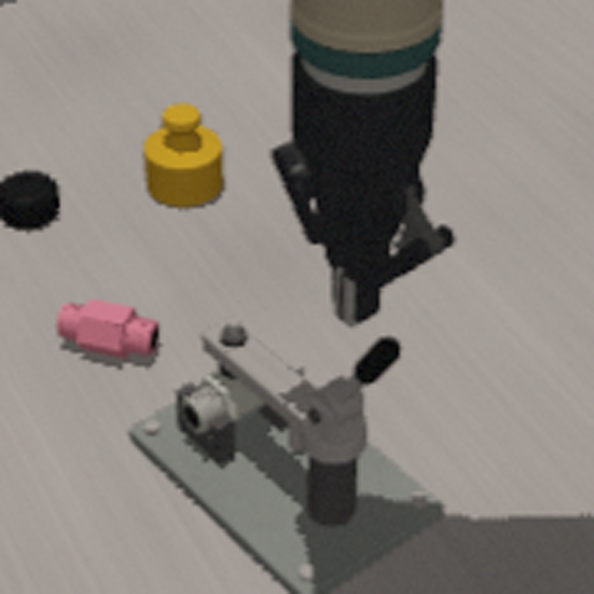

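The finger bottom is at (350,322), inboard of the lever grip end at (398,345), and it looks higher than expected. I'll triangulate the lever end again.

```bash
python3 - <<'E'
from h import *
import pickle
t=pickle.load(open("top.pkl","rb"));s=pickle.load(open("scene.pkl","rb"))
P=np.array([539.9,98.1])
def tri(pt,ps):
    A=[];b=[]
    for im,p in((t,pt),(s,ps)):
        Rm=np.array(im["R"]);cc=-Rm.T@im["t"];v=Rm.T@[*ray(im,*p),1];v/=np.linalg.norm(v);M=np.eye(3)-np.outer(v,v);A.append(M);b.append(M@cc)
    L=np.linalg.solve(sum(A),sum(b));r=np.linalg.norm(L[:2]-P);print(L,"r",r,"el",np.arctan2(L[2]-107,r),[ (proj(im,L)-p).round(1) for im,p in((t,pt),(s,ps))])
tri((8/4+225+1.5,246/4+150),(190+394/3.3,130+345/3.3))
for e in(.6,.8,1.0): 
    v=np.array([-.211,.977])*90*np.cos(e);X=[*(P+v),107+90*np.sin(e)];print(e,proj(t,X).round(1),proj(s,X).round(1))
print("tip",proj(s,[534.1,105.1,180]).round(1),"seen",190+350/3.3,130+320/3.3)
print(bydepth(get_image("scene"),190+385/3.3,130+355/3.3))
E
```

```text
[530.3704326  142.61866924 187.40405395] r 45.52718490971196 el 1.055577935205602 [array([-0.,  0.]), array([-0., -0.])]
0.6 [218.3 215.3] [319.2 254.3]
0.8 [222.2 213.8] [315.3 245.6]
1.0 [227.5 212. ] [310.4 237.2]
tip [297.5 226.3] seen 296.06060606060606 226.96969696969697
[537.93503172 145.80231144 185.54155656]
```

All consistent: the lever is at about 1.03 rad elevation and the tip is where planned. Now I follow the lever's arc.

Call:
jog_arm(steps=[[-1,0.008,-0.011,0.006,0,0,0],[-1,0,-0.0116,0.0052,0,0,0],[-1,0,-0.0097,0.0058,0,0,0],[-1,0,-0.0097,0.0058,0,0,0],[-1,0,-0.0087,0.0072,0,0,0],[-1,0,-0.0087,0.0072,0,0,0],[-1,0,-0.0076,0.0084,0,0,0],[-1,0,-0.0076,0.0084,0,0,0],[-1,0,0,0,0,0,0]])

```text
clock: 9.95
eef_pos: [532.6, 142.9, 327.1]
tool_rot: [-3.141, 0.001, 0.212]
force: [-1.1, 0.0, 0.8]
width: -0.0
gripper_force: 0.1
```

```bash
python3 rel.py
```

```text
t 9.95 z 327.107507486913 rad -45.33115640910246 perp 2.3074191144005924 strap if aligned -1.489546080710169e-05 F [-1.1  0.   0.8]
```

Call:
jog_arm(steps=[[-1,0,-0.0062,0.0094,0,0,0],[-1,0,-0.0062,0.0094,0,0,0],[-1,0,-0.0047,0.0103,0,0,0],[-1,0,-0.0047,0.0103,0,0,0],[-1,0,-0.0031,0.0108,0,0,0],[-1,0,-0.0031,0.0108,0,0,0],[-1,0,-0.0014,0.0076,0,0,0],[-1,0,0,0,0,0,0],[-1,0,0,0,0,0,0]])

```text
clock: 11.08
eef_pos: [529.7, 156.2, 293.1]
tool_rot: [3.141, 0.001, 0.211]
force: [-0.6, 0.2, 0.4]
width: 0.1
gripper_force: 0.1
```

```bash
python3 rel.py
```

```text
t 11.075 z 293.07761898327556 rad -58.97410136501534 perp 2.1789615745655233 strap if aligned -0.0010107344129547113 F [-0.6  0.2  0.4]
```

Call:
jog_arm(steps=[[-1,0,0,0.004,0,0,0],[-1,0,0,0.004,0,0,0],[-1,0,0,0,0,0,0],[-1,0,0,0,0,0,0]])

```text
clock: 11.58
eef_pos: [529.7, 156.2, 290.8]
tool_rot: [-3.14, -0.0, 0.211]
force: [-4.3, 0.2, 14.8]
width: -0.2
gripper_force: 7.6
```

```bash
python3 rel.py; python3 - <<'E'
from h import *
s=get_image("scene")
b=cv2.resize(s["pixels"][150:310,210:370],None,fx=3.7,fy=3.7,interpolation=cv2.INTER_CUBIC)
cv2.imwrite("pics/s6.png",b[:,:,::-1])
E
```

```text
t 11.575 z 290.81280464451993 rad -58.90703284480661 perp 2.208519768065573 strap if aligned -0.0012382390517876318 F [-4.3  0.2 14.8]
```

View pics/s6.png

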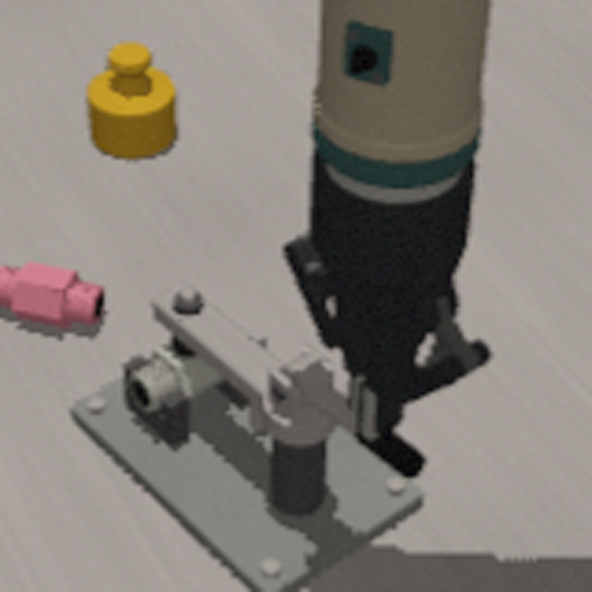

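The lever lies nearly level, its end at (410,465) under the finger, with 15 N of resistance. One more small press to confirm the stop.

Call:
jog_arm(steps=[[-1,0,0,0.004,0,0,0],[-1,0,0,0.004,0,0,0],[-1,0,0,0,0,0,0],[-1,0,0,0,0,0,0]])

```text
clock: 12.12
eef_pos: [529.8, 155.7, 289.9]
tool_rot: [-3.138, -0.002, 0.211]
force: [-11.3, 0.5, 42.3]
width: -0.0
gripper_force: 21.1
```

Call:
jog_arm(steps=[[-1,0,0,-0.1,0,0,0],[-1,0,0,-0.1,0,0,0],[-1,0.12,0,-0.06,0,0,0],[-1,0.12,0,0,0,0,0],[-1,0.12,0,0,0,0,0],[-1,0,0,0,0,0,0]])

```text
clock: 12.88
eef_pos: [704.5, 193.9, 410.9]
tool_rot: [3.139, -0.0, 0.213]
force: [-0.1, 0.0, 0.1]
width: 0.1
gripper_force: 0.0
```

```bash
python3 rel.py; python3 - <<'E'
from h import *
t=get_image("top");s=get_image("scene")
a=cv2.resize(t["pixels"][150:245,215:315],None,fx=4,fy=4,interpolation=cv2.INTER_CUBIC)
b=cv2.resize(s["pixels"][205:300,225:325],None,fx=4,fy=4,interpolation=cv2.INTER_CUBIC)
cv2.imwrite("pics/t7.png",np.hstack([a,b])[:,:,::-1])
P=np.array([539.9,98.1])
for e in(.05,.15,.3):
    X=[*(P+np.array([-.211,.977])*90*np.cos(e)),107+90*np.sin(e)]
    for im,o in((t,(215,150)),(s,(225,205))): print(e,((proj(im,X)-o)*4).round())
E
```

```text
t 12.875 z 410.9393288297825 rad -58.834105000511855 perp 181.19821092674582 strap if aligned 0.0007416079842660628 F [-0.1  0.   0.1]
0.05 [  3. 272.]
0.05 [393. 285.]
0.15 [  1. 271.]
0.15 [393. 271.]
0.3 [  2. 268.]
0.3 [391. 248.]
```

View pics/t7.png

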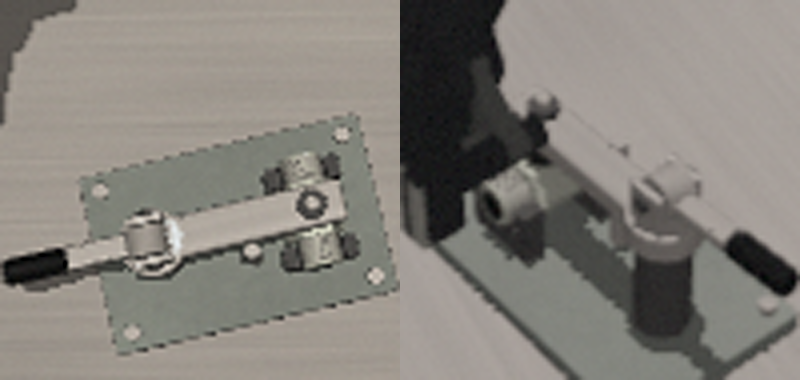

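The strap is home against the pin at (253,250). The lever end in the scene half is at (393,282), matching fully down at 0.05 rad (285). The hand is clear, so I'm handing in.

```bash
python3 -c "
from cell import *
print(finish_job())"
```

```text
the job is handed in; nothing more can be done
None
```

The job is handed in, with no verdict returned: the strap is home against its stop pin over the union, the cam lever is fully down, and the hand is clear; pad force on the union was not measured.

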